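Roll the six-sided instrument rest trough-up, slide it home and lay the thermometer in it

TASK

Get the thermometer rest ready: without picking the six-sided white rest up off the worktop, roll it away from you one face at a time, letting it settle on each face, until the face with the long trough is on top. Then turn it square to the upright steel stop plate and slide it lengthwise until its end sits flat against the plate, and lay the thermometer lengthwise in the trough. Leave the marker, the kidney dish and the timer where they are.

Things in the scene. Friction and masses are not known exactly. Their poses are not given: they have to be found in the camera images.
- rest: Loose six-sided (hexagonal) rest of white plastic with grey end plates: 80 mm across flats, faces 46 mm wide, 92 mm across corners, 170 mm long, about 0.35 kg. Origin: at the start the centre of the face it lies on, 40 mm from its long axis; y along its length, z up and x away from the robot at the start. One face has a trough, the other five are plain.
- rest_axis (a point): Middle of the rest's long axis, 40 mm above the worktop when it lies on a face. y along the length (to the end that meets the stop), z out through the trough face, x across it. At the start the trough face is the lower sloping face towards the robot: two 60-degree rolls away from the robot bring it on top; each moves the axis 46 mm. Past 30 degrees the rest falls onto the next face.
- trough_floor (a point): Middle of the trough's floor, 32 mm from the axis; axes as rest_axis. The trough is 8 mm deep, 33 mm wide, 162 mm long, closed at both ends. Over the middle 64 mm of the length its side rims are cut away down to the floor on both sides, as finger notches.
- rest_end (a point): Middle of the rest's flat end plate that goes to the stop plate, 85 mm along y from rest_axis; axes as there. The rest starts up to 0.25 rad out of square with the stop plate; a low push on its long side near one end swings it round on the worktop.
- stop_face (a point): Fixed stop: upright bent steel plate 160 mm wide, 70 mm high, standing across the end of the rest's slide. This point is in the middle of the flat face that the rest is to touch, 40 mm above the worktop. Its y points into the plate, away from the rest (the direction in which the rest is to be slid), its x along the plate, z up.
- thermometer: White pen-like thermometer, 122 mm long, 20 mm wide at its thick end and tapering, 11 mm high, lying on the worktop. Origin: centre of its underside; x along its length, z up. Grip it across its width near the middle.
- marker: Bystander: felt marker, 135 mm long, 17 mm thick, round, with a cap; origin at the centre of its underside, length along y. The thermometer and the marker lie either side of the rest, either one on the left.
- dish: Bystander: pale grey kidney dish 126 x 237 x 44 mm to the right of the work; origin at the centre of its underside.
- timer: Bystander: white kitchen-type timer 66 x 66 x 48 mm to the left, behind the work; origin at the centre of its underside.
Things that resemble listed ones, but are neither listed nor needed, are in the scene too. Leave any orange look-alike of the thermometer alone.

How it is judged (in metres and radians):
On the way, in this order (a step that is already met when the one before it is completed fails the run):
1. the rest has been rolled over one face and lies still on it (trough on the upper sloping face) (angle between rest_axis's own z axis and vertical between 0.95 and 1.15 rad), for 0.2 s.
2. the rest has been rolled over a second face and lies with the trough on top (angle between rest_axis's own z axis and vertical below 0.1 rad), for 0.2 s.
3. its end sits flat against the stop plate (angle between rest_axis's own z axis and vertical below 0.1 rad and y of rest_end in the frame of stop_face above -0.006 m and x of rest_end in the frame of stop_face between -0.06 and 0.06 m and angle between the y axis of rest_axis and the y axis of stop_face, either way round below 0.09 rad), for 0.2 s.
At the end, for the whole second after the job is handed in: The rest lies trough-up (within 0.1 rad) on the worktop with its end flat against the stop plate (gap under 8 mm, square within 0.1 rad, centred on the plate within 60 mm), and the thermometer lies at rest down in the trough, along it within 0.2 rad, released (angle between rest_axis's own z axis and vertical below 0.1 rad and y of rest_end in the frame of stop_face above -0.008 m and x of rest_end in the frame of stop_face between -0.06 and 0.06 m and angle between the y axis of rest_axis and the y axis of stop_face, either way round below 0.1 rad and z of thermometer in the frame of rest_axis between 0.026 and 0.046 m and x of thermometer in the frame of rest_axis between -0.014 and 0.014 m and y of thermometer in the frame of rest_axis between -0.03 and 0.03 m and angle between the x axis of thermometer and the y axis of rest_axis, either way round below 0.2 rad and linear speed of each of thermometer, rest below 0.02 m/s); the robot touches nothing.
It fails at once if the rest is lifted off the worktop (height (world z) of rest_axis above 0.062 m).
It fails at once if the marker is moved (40 mm) (distance of marker from where it was at the start of the episode above 0.04 m).
It fails at once if the kidney dish is moved (40 mm) (distance of dish from where it was at the start of the episode above 0.04 m).
It fails at once if the timer is moved (40 mm) (distance of timer from where it was at the start of the episode above 0.04 m).
It also fails if it takes over 72 s, if anything falls off the work surface, if the arm or the gripper's body presses on something with over 40 N, if the wrist force passes 120 N, or if a joint passes its speed limit or range.

ROBOT

A 6-joint arm with a two-finger parallel gripper is mounted at the origin on a cart in front of the work surface, level with it; the furniture and walls round the work are solid. World frame = base frame: x ahead of the robot, y to its left, z up, the work surface at z = 0. Lengths are in m, angles in degrees, forces in N, time in s.
With the tool pointing down it reaches from about 0.35 to 0.925 m from the base axis. Payload 6.4 kg.
Tool frame: the origin (TCP) lies at the very end of the fingers, on their centre line; the grasp point (between the pads) lies 19 mm behind it; z points along the fingers, y is the direction in which the jaws open and shut (so a half turn about z gives the same grasp; the last joint's range is limited). The gripper opens to 85 mm and grips with 20 to 120 N. Pads are 22 mm wide; open, the fingers measure 114 mm over their backs; the gripper's body (76 mm by 85 mm) begins 54 mm behind the grasp point. The pads swing forward as they close: fully open they stand 13 mm farther back than shut.
Start: joints at [64.395, 14.043, 89.255, -0, 76.702, -9.975], TCP at [0.175, 0.626, 0.231] pointing down, gripper open.
Joint ranges: [-179.41, 179.41], [-58.25, 129.5], [7.25, 145.43], [-54.29, 234.29], [11.92, 165.04], [-157.13, 157.13]. Speed limits (degrees/s): [147.25, 147.25, 180, 180, 180, 180].

INTERFACE

Orientations are given as a 3x3 rotation matrix whose columns are the frame's x, y, z axes.
In Python, from bench import * gives the robot as it stands.
- The arm moves only by the tool servo_tool, never from a script. Its arguments are lists of equal length, an entry for each row: "offset": the shift along the tool's x, y, z in cm, a list of three; "twist": the turn, a rotation vector about the tool's x, y, z in degrees, a list of three. A call has exactly 10 rows; each row shifts and turns the pose as measured when the row begins, along the tool's axes as they then stand; what a row does not reach is not made up. A row lasts 1/12 s, in which the tool goes at most 41.7 mm and 7.16 degrees, less where a joint would pass 70% of its speed; a pose out of reach is approached as far as the arm can. A call with a gripper value outside its range is refused whole. "claw" is the closure in counts, from 0 (fully open) to 255 (shut), set as the call begins (left out, the last holds). The fingers move at their own pace and stop on an object; the grip force is fixed at half the most. Time passes only in rows, so rows that do not move let the fingers close, or fill a call up. It gives the time, the measured TCP pose, the force and the opening at its end, in the units of the state.
- state(): the state, without advancing time (a new reading comes with each control period).
- grab_frame(name): name is "scene" or "top" or "wrist"; returns (picture, depth): 480x640x3 uint8, red, green, blue; 480x640 float32, m along the optical axis (not along the pixel's ray), 0 where there is no reading.
- calibration(name): a dict with "camera_matrix" (3x3 intrinsics, pixels), "rvec" (rotation vector, rad) and "tvec" (3), from world to camera coordinates, as OpenCV has them; the wrist camera has in their place "T_tool_cam" (4x4, takes a point from camera to tool coordinates, whose origin is the TCP and whose axes are the flange's). Camera axes: x right, y down, z forward; pixel columns grow to the right and rows downward; lengths in m; the calibration is good to about 2 mm. A picture is of the moment at which its call begins: read the wrist's pose just before it. calibration takes no time and is no camera call.
- job_done(): hands the job in, once; it reports no verdict.
The state is a dict: "t": time; "joint_pos": joint angles; "joint_velocities": joint speeds; "joint_torque": joint torques, N m; "tcp_pos": TCP position; "tool_rot": TCP orientation; "wrist_force": force on the tool from outside, world axes, zero at the start; "wrist_torque": the same for the moment, N m; "grip_width": finger opening in m.
Only numpy, scipy, OpenCV 4.12 (cv2) and the standard library are available. Lean on these libraries where they do the work, as an engineer would, in place of code of your own. Each camera call takes 0.05 s, during which the arm holds its last target. There are 200 camera calls.

## Working session

There is one attempt and no reset: what is moved stays moved. The work goes in short steps, Python scripts to look and compute and a tool call to move; the robot and the scene stay as the last step left them, time stands still between calls to the robot, and variables do not carry over. Pictures are saved under pics/ and viewed, about 8 in all and at most 12, crops included, and the job is handed in when it is done.

Besides the shell and the picture viewer there is one more tool, called after "Emit:" as name(argument=value, ...) on one line, values as JSON. servo_tool: Moves the arm, as the interface text tells. Its arguments: {"type":"object","properties":{"offset":{"type":"array","items":{"type":"array","items":{"type":"number"}}},"twist":{"type":"array","items":{"type":"array","items":{"type":"number"}}},"claw":{"type":"number"}},"required":["offset","twist"]}

```bash
mkdir -p pics; ls
python3 - <<'E'
from bench import *
import cv2,numpy as np
s=state();print(s)
for n in("scene","top"):
    p,d=grab_frame(n);np.savez(f"{n}0.npz",p=p,d=d);cv2.imwrite(f"pics/{n}0.png",p[:,:,::-1])
    c=calibration(n);R=cv2.Rodrigues(np.array(c["rvec"]))[0];print(n,c["camera_matrix"],(-R.T@np.array(c["tvec"]).ravel()),R[2])
print(calibration("wrist"))
E
```

```text
pics
{'t': 0.0, 'joint_pos': array([ 6.43941084e+01,  1.40846359e+01,  8.93257999e+01,  1.43748721e-03,
        7.66990651e+01, -9.97497898e+00]), 'joint_velocities': array([ 0.11692113, -0.08758988,  0.00185637, -0.05042457,  0.0190745 ,
       -0.01341485]), 'joint_torque': array([-1.11754769e-03, -4.29499912e+01, -3.26135910e+01, -2.50379371e-04,
        5.26569318e-03,  7.34560444e-06]), 'tcp_pos': array([0.17487963, 0.6254605 , 0.23016619]), 'tool_rot': array([[-9.63015625e-01,  2.69444218e-01, -8.47976098e-04],
       [ 2.69445318e-01,  9.63014167e-01, -1.71290081e-03],
       [ 3.55081776e-04, -1.87803344e-03, -9.99998173e-01]]), 'wrist_force': array([-0.85223467,  0.47227168, -0.08261957]), 'wrist_torque': array([-0.02383965, -0.047186  , -0.01678037]), 'grip_width': 0.08551354901788827}
scene [[501.12025025   0.         322.15384659]
 [  0.         501.12025025 242.81224904]
 [  0.           0.           1.        ]] [ 0.14868674 -0.77881723  0.9335557 ] [ 0.32391049  0.62008138 -0.71454956]
top [[468.00744959   0.         310.2625925 ]
 [  0.         468.00744959 242.31833096]
 [  0.           0.           1.        ]] [ 0.313981   -0.03846225  1.09493809] [ 0.17794369  0.01216866 -0.98396543]
{'camera_matrix': array([[399.57165667,   0.        , 317.41630376],
       [  0.        , 399.57165667, 244.51366777],
       [  0.        ,   0.        ,   1.        ]]), 'T_tool_cam': array([[ 8.56446412e-05, -9.56452984e-01, -2.91886420e-01,
         7.48431688e-02],
       [ 9.99999783e-01,  2.72470423e-04, -5.99413042e-04,
        -1.63374592e-04],
       [ 6.52840809e-04, -2.91886305e-01,  9.56452800e-01,
        -1.43382111e-01],
       [ 0.00000000e+00,  0.00000000e+00,  0.00000000e+00,
         1.00000000e+00]])}
```

View pics/top0.png

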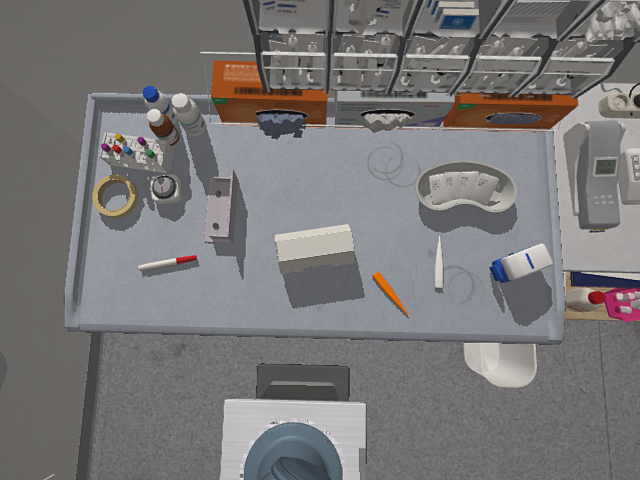

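View pics/scene0.png

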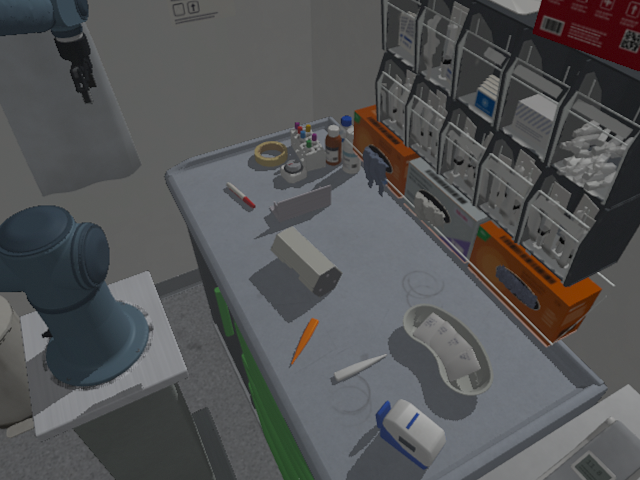

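Top view: the rest is at about (315,248), the stop plate at (222,208) to its left, and the white thermometer at (438,262). The marker is at (168,263), the orange look-alike at (390,293), the dish at (466,192) and the timer near (165,187).

```bash
cat > h.py <<'E'
from bench import *
import cv2,numpy as np
def cam(n,s=None):
    c=calibration(n);K=np.array(c["camera_matrix"])
    if n=="wrist":
        T=np.array(c["T_tool_cam"]);W=np.eye(4);W[:3,:3]=s["tool_rot"];W[:3,3]=s["tcp_pos"];T=W@T
        return K,T[:3,:3],T[:3,3]
    R=cv2.Rodrigues(np.array(c["rvec"]))[0];return K,R.T,-R.T@np.array(c["tvec"]).ravel()
def cloud(d,C):
    K,R,o=C;v,u=np.indices(d.shape)
    P=np.stack([(u-K[0,2])/K[0,0]*d,(v-K[1,2])/K[1,1]*d,d],-1)@R.T+o
    P[d<=0]=np.nan;return P
def ray(uv,z,C):
    K,R,o=C;r=R@np.linalg.inv(K)@np.array([*uv,1.]);return o+r*(z-o[2])/r[2]
def rect(P2):  # min area rect in mm -> centre m, size, long-axis dir
    (c,s,a)=cv2.minAreaRect((P2*1000).astype(np.float32));b=cv2.boxPoints((c,s,a))
    e=[b[1]-b[0],b[2]-b[1]];e=max(e,key=np.linalg.norm);return np.round(c,1),np.round(s,1),np.round(np.degrees(np.arctan2(e[1],e[0])),1)
E
python3 - <<'E'
from h import *
for n in("top","scene"):
    f=np.load(n+"0.npz");P=cloud(f["d"],cam(n));hsv=cv2.cvtColor(f["p"],cv2.COLOR_RGB2HSV)
    x,y,z=P[...,0],P[...,1],P[...,2]
    def sel(x0,x1,y0,y1,z0,z1): return (x>x0)&(x<x1)&(y>y0)&(y<y1)&(z>z0)&(z<z1)
    print(n,"table z",np.nanmedian(z[sel(.3,.6,-.3,.3,-.05,.02)]))
    m=sel(.3,.55,-.15,.12,.072,.09);print("rest top",rect(P[m][:,:2]),np.median(z[m]))
    m=sel(.3,.55,-.15,.12,.015,.09);print("rest all",rect(P[m][:,:2]))
    for a,b in((.006,.02),(.02,.04),(.04,.06),(.06,.085)):
        m=sel(.35,.65,.12,.28,a,b)
        if m.sum()>5:print("plate",a,b,m.sum(),rect(P[m][:,:2]))
    m=sel(.25,.6,-.5,-.2,.004,.03)&(hsv[...,1]<25)&(hsv[...,2]>190);
    k,l,st,_=cv2.connectedComponentsWithStats(m.astype(np.uint8))
    for i in range(1,k):
        if st[i,4]>60:print("th",st[i],rect(P[l==i][:,:2]),np.median(z[l==i]))
    for nm,b in(("mark",(.3,.5,.2,.5,.008,.03)),("dish",(.4,.7,-.55,-.15,.02,.06)),("timer",(.45,.65,.27,.42,.03,.06))):
        m=sel(*b);print(nm,m.sum(),m.sum()and rect(P[m][:,:2]))
E
```

```text
top table z 0.0008957925691631674
rest top (array([490.5, -35.3]), array([ 60.3, 170.3]), np.float32(-79.8)) 0.08035485935406927
rest all (array([490.3, -35.4]), array([ 92.3, 170.3]), np.float32(-80.0))
plate 0.006 0.02 589 (array([501.8, 202. ]), array([154.9, 295.6]), np.float32(-0.7))
plate 0.02 0.04 156 (array([546.8, 171.9]), array([ 59.4, 200. ]), np.float32(-25.6))
plate 0.04 0.06 97 (array([577.1, 156.7]), array([  4.8, 141.7]), np.float32(-2.7))
plate 0.06 0.085 185 (array([578.1, 159. ]), array([  6.4, 143.1]), np.float32(-1.0))
th [435 236   7  51 253] (array([ 473.8, -324.3]), array([ 15.3, 119.1]), np.float32(-1.9)) 0.010602523825692156
mark 363 (array([432.9, 318.7]), array([ 89.7, 165.2]), np.float32(-49.3))
dish 2997 (array([ 597. , -426.9]), array([316.2, 199.9]), np.float32(42.8))
timer 489 (array([620.4, 352.5]), array([ 63.5, 124.5]), np.float32(-86.9))
scene table z -0.00029962295793928284
rest top (array([487.8, -38.1]), array([ 57.7, 173.8]), np.float32(-80.4)) 0.0792410934333524
rest all (array([489.5, -37.4]), array([ 91.4, 175. ]), np.float32(-79.8))
plate 0.006 0.02 254 (array([550.3, 214.6]), array([178.9, 157.2]), np.float32(8.5))
plate 0.02 0.04 293 (array([573.1, 156.2]), array([ 55.3, 144.3]), np.float32(-21.0))
plate 0.04 0.06 272 (array([578. , 155.8]), array([ 11.1, 143.5]), np.float32(-1.8))
plate 0.06 0.085 196 (array([577.9, 157.4]), array([143.9,  11.8]), np.float32(0.4))
mark 169 (array([453.9, 304.6]), array([ 17.2, 135.6]), np.float32(-78.9))
dish 3635 (array([ 588.6, -436.9]), array([346.4, 200.1]), np.float32(43.1))
timer 200 (array([623.9, 318.4]), array([49.8, 60.2]), np.float32(-83.4))
```

```bash
cat >> h.py <<'E'
from scipy.spatial.transform import Rotation as Ro, Slerp
def Rt(yaw,tilt): # tool y at world angle yaw deg (yaw=90: +y), tilt deg pointing away
    return (Ro.from_euler('z',yaw-90,degrees=True)*Ro.from_euler('y',-tilt,degrees=True)).as_matrix()@np.diag([-1,1,-1.])
def plan(wp): # wp: list of (pos,R,nrows)
    s=state();p=np.array(s["tcp_pos"]);R=np.array(s["tool_rot"]);O=[];T=[]
    for q,Q,n in wp:
        q=np.array(q);sl=Slerp([0,1],Ro.from_matrix([R,Q]))
        for k in range(n):
            A=sl(k/n).as_matrix();B=sl((k+1)/n).as_matrix()
            O.append([round(float(v),2) for v in A.T@(q-p)/n*100]);T.append([round(float(v),1) for v in Ro.from_matrix(A.T@B).as_rotvec(degrees=True)])
        p,R=q,Q
    for i in range(0,len(O),10):print('offset',O[i:i+10],'\ntwist',T[i:i+10])
E
python3 - <<'E'
from h import *
for n in("top","scene"):
    f=np.load(n+"0.npz");P=cloud(f["d"],cam(n));x,y,z=P[...,0],P[...,1],P[...,2]
    for a in (.03,.045,.06):
        m=(x>.45)&(x<.7)&(y>.13)&(y<.18)&(z>a)&(z<a+.02);q=P[m];print(n,a,m.sum(),rect(q[:,:2]),q[:,2].max(),np.polyfit(q[:,0],q[:,1],1))
plan([((.28,.3,.23),Rt(100,0),10),((.382,-.055,.13),Rt(100,20),10)])
E
```

```text
top 0.03 127 (array([585.6, 168.4]), array([ 25.3, 159.1]), np.float32(-0.8)) 0.04992625084184099 [-0.01349456  0.16744299]
top 0.045 120 (array([586.3, 156.9]), array([  4.9, 160.2]), np.float32(-2.2)) 0.06498075999119624 [-0.01954697  0.16812301]
top 0.06 204 (array([586.3, 158.8]), array([  6.4, 159.5]), np.float32(-1.0)) 0.07565117633195806 [-0.01538463  0.16722794]
scene 0.03 300 (array([586., 156.]), array([ 10.2, 160.5]), np.float32(-0.5)) 0.0498746282275232 [-0.01803159  0.16634933]
scene 0.045 304 (array([586. , 155.5]), array([ 11.2, 160.4]), np.float32(-1.7)) 0.06497501812444195 [-0.01328029  0.16351626]
scene 0.06 217 (array([586.1, 157.5]), array([160.5,  11.8]), np.float32(0.4)) 0.0735375234789597 [-0.00326966  0.1582747 ]
offset [[-1.89, -2.85, 0.01], [-1.76, -2.93, 0.01], [-1.63, -3.01, 0.01], [-1.49, -3.08, 0.01], [-1.35, -3.14, 0.01], [-1.21, -3.2, 0.01], [-1.07, -3.25, 0.0], [-0.92, -3.29, 0.0], [-0.77, -3.33, 0.0], [-0.62, -3.36, 0.0]] 
twist [[-0.0, -0.0, -2.6], [-0.0, -0.0, -2.6], [-0.0, -0.0, -2.6], [-0.0, -0.0, -2.6], [-0.0, -0.0, -2.6], [-0.0, -0.0, -2.6], [-0.0, -0.0, -2.6], [-0.0, -0.0, -2.6], [-0.0, -0.0, -2.6], [-0.0, -0.0, -2.6]]
offset [[-0.39, -3.67, 1.0], [-0.35, -3.67, 1.01], [-0.32, -3.67, 1.02], [-0.28, -3.67, 1.04], [-0.25, -3.67, 1.04], [-0.21, -3.67, 1.05], [-0.17, -3.67, 1.06], [-0.13, -3.67, 1.06], [-0.1, -3.67, 1.07], [-0.06, -3.67, 1.07]] 
twist [[-0.0, -2.0, -0.0], [-0.0, -2.0, -0.0], [0.0, -2.0, 0.0], [-0.0, -2.0, -0.0], [0.0, -2.0, 0.0], [-0.0, -2.0, -0.0], [0.0, -2.0, 0.0], [-0.0, -2.0, 0.0], [-0.0, -2.0, -0.0], [0.0, -2.0, 0.0]]
```

Emit:
servo_tool(offset=[[-1.9, -2.85, 0], [-1.75, -2.95, 0], [-1.65, -3.0, 0], [-1.5, -3.1, 0], [-1.35, -3.15, 0], [-1.2, -3.2, 0], [-1.05, -3.25, 0], [-0.9, -3.3, 0], [-0.75, -3.35, 0], [-0.6, -3.35, 0]], twist=[[0, 0, -2.6], [0, 0, -2.6], [0, 0, -2.6], [0, 0, -2.6], [0, 0, -2.6], [0, 0, -2.6], [0, 0, -2.6], [0, 0, -2.6], [0, 0, -2.6], [0, 0, -2.6]], claw=0)

```text
t: 0.93
tcp_pos: [0.2827, 0.2898, 0.2239]
tool_rot: [[-0.977, -0.213, -0.007], [-0.213, 0.977, -0.008], [0.008, -0.007, -1.0]]
wrist_force: [0.6, -0.3, 0.1]
grip_width: 0.0853
```

Emit:
servo_tool(offset=[[-0.4, -3.7, 1.0], [-0.35, -3.7, 1.0], [-0.3, -3.7, 1.0], [-0.3, -3.7, 1.0], [-0.25, -3.7, 1.0], [-0.2, -3.7, 1.0], [-0.15, -3.7, 1.0], [-0.15, -3.7, 1.0], [-0.1, -3.7, 1.0], [-0.05, -3.7, 1.0]], twist=[[0, -2, 0], [0, -2, 0], [0, -2, 0], [0, -2, 0], [0, -2, 0], [0, -2, 0], [0, -2, 0], [0, -2, 0], [0, -2, 0], [0, -2, 0]])

```text
t: 1.77
tcp_pos: [0.403, -0.0798, 0.1301]
tool_rot: [[-0.908, -0.218, 0.357], [-0.209, 0.976, 0.063], [-0.362, -0.017, -0.932]]
wrist_force: [0.9, 0.9, -0.1]
grip_width: 0.0856
```

Run:
```python
from h import *
s=state();print(s["t"],s["tcp_pos"],s["joint_pos"],s["tool_rot"])
c=np.array([.490,-.0365]);e=np.array([.985,.174])
g=lambda d,z:(*(c+e*d),z)
plan([(g(-.10,.05),Rt(100,40),7),(g(-.082,.014),Rt(100,40),3)])
```

```text
1.7667 [ 0.40304633 -0.07976261  0.1300925 ] [ -37.22575378  -27.4147324   139.95090663   19.16066021   54.25236934
 -149.47247175] [[-0.90833052 -0.21815729  0.35685159]
 [-0.20943605  0.9757633   0.06342333]
 [-0.36203895 -0.01712824 -0.93200559]]
offset [[0.49, 0.42, 1.03], [0.54, 0.41, 1.01], [0.59, 0.41, 0.98], [0.63, 0.41, 0.95], [0.68, 0.4, 0.92], [0.73, 0.4, 0.89], [0.77, 0.4, 0.85], [0.31, 0.0, 1.31], [0.31, 0.0, 1.31], [0.31, 0.0, 1.31]] 
twist [[0.1, -2.7, 0.4], [0.1, -2.7, 0.4], [0.1, -2.7, 0.4], [0.1, -2.7, 0.4], [0.1, -2.7, 0.4], [0.1, -2.7, 0.4], [0.1, -2.7, 0.4], [0.0, 0.0, 0.0], [0.0, 0.0, 0.0], [0.0, 0.0, 0.0]]
```

Emit:
servo_tool(offset=[[0, 0, -0.3], [0, 0, -0.3], [0, 0, -0.3], [0, 0, 0], [0, 0, 0], [0, 0, 0], [0, 0, 0], [0, 0, 0], [0, 0, 0], [0, 0, 0]], twist=[[0, 0, 7], [0, 0, 7], [0, 0, 7], [0, 0, 7], [0, 0, 7], [0, 0, 7], [0, 0, 7], [0, 0, 7], [0, 0, 7], [0, 0, 7]])

```text
t: 2.6
tcp_pos: [0.395, -0.089, 0.1319]
tool_rot: [[-0.492, 0.798, 0.348], [0.861, 0.504, 0.063], [-0.126, 0.331, -0.935]]
wrist_force: [-0.3, 0.1, 0.8]
grip_width: 0.0852
```

Emit:
servo_tool(offset=[[0, 0, 0], [0, 0, 0], [0, 0, 0], [0, 0, 0], [0, 0, 0], [0, 0, 0], [0, 0, 0], [0, 0, 0], [0, 0, 0], [0, 0, 0]], twist=[[0, 0, 7], [0, 0, 7], [0, 0, 7], [0, 0, 7], [0, 0, 7], [0, 0, 7], [0, 0, 7], [0, 0, 7], [0, 0, 7], [0, 0, 7]])

```text
t: 3.43
tcp_pos: [0.392, -0.0867, 0.128]
tool_rot: [[0.602, 0.721, 0.343], [0.75, -0.658, 0.066], [0.273, 0.217, -0.937]]
wrist_force: [0.1, 0.1, 0.0]
grip_width: 0.0857
```

```bash
sed -i 's/^def plan/def Rf(yaw,tilt): return Rt(yaw,tilt)@np.diag([-1,-1,1.])\ndef plan/' h.py
python3 - <<'E'
from h import *
s=state();print(s["t"],s["tcp_pos"],s["joint_pos"],s["tool_rot"])
c=np.array([.490,-.0365]);e=np.array([.985,.174])
g=lambda d,z:(*(c+e*d),z)
plan([(g(-.10,.05),Rf(100,32),7),(g(-.09,.014),Rf(100,32),3)])
E
```

```text
3.4333 [ 0.39195754 -0.08669258  0.12803381] [-39.2346295  -28.44060581 140.66226208  18.90652379  55.84838903
  -7.68474527] [[ 0.60229665  0.7209226   0.34279637]
 [ 0.75000438 -0.65810457  0.06627065]
 [ 0.27337187  0.21718419 -0.93706929]]
offset [[0.04, -0.56, 1.07], [-0.04, -0.57, 1.07], [-0.13, -0.57, 1.06], [-0.21, -0.56, 1.05], [-0.29, -0.55, 1.04], [-0.37, -0.53, 1.02], [-0.45, -0.5, 1.0], [-0.35, -0.0, 1.19], [-0.35, -0.0, 1.19], [-0.35, -0.0, 1.19]] 
twist [[-0.6, 1.6, 5.6], [-0.6, 1.6, 5.6], [-0.6, 1.6, 5.6], [-0.6, 1.6, 5.6], [-0.6, 1.6, 5.6], [-0.6, 1.6, 5.6], [-0.6, 1.6, 5.6], [0.0, 0.0, 0.0], [0.0, 0.0, 0.0], [0.0, 0.0, 0.0]]
```

Emit:
servo_tool(offset=[[0.05, -0.55, 1.05], [-0.05, -0.55, 1.05], [-0.15, -0.55, 1.05], [-0.2, -0.55, 1.05], [-0.3, -0.55, 1.05], [-0.35, -0.55, 1.0], [-0.45, -0.5, 1.0], [-0.35, 0, 1.2], [-0.35, 0, 1.2], [-0.35, 0, 1.2]], twist=[[-0.6, 1.6, 5.6], [-0.6, 1.6, 5.6], [-0.6, 1.6, 5.6], [-0.6, 1.6, 5.6], [-0.6, 1.6, 5.6], [-0.6, 1.6, 5.6], [-0.6, 1.6, 5.6], [0, 0, 0], [0, 0, 0], [0, 0, 0]])

```text
t: 4.27
tcp_pos: [0.4334, -0.0619, 0.0159]
tool_rot: [[0.84, 0.142, 0.524], [0.11, -0.99, 0.09], [0.531, -0.018, -0.847]]
wrist_force: [0.5, 1.0, -0.4]
grip_width: 0.0854
```

Run:
```python
from h import *
s=state();print(s["t"],s["tcp_pos"],s["joint_pos"],s["tool_rot"])
c=np.array([.490,-.0365]);e=np.array([.985,.174])
print("d along,lateral",(s["tcp_pos"][:2]-c)@e,(s["tcp_pos"][:2]-c)@[-.174,.985])
p,_=grab_frame("scene");cv2.imwrite("pics/s1.png",cv2.resize(p[200:380,180:420,::-1],None,fx=3,fy=3))
```

```text
4.2667 [ 0.43336022 -0.06194493  0.01587291] [-36.94650167  -7.04480037 143.66849877  50.65580726  30.02700784
   3.39761288] [[ 0.84017076  0.14152049  0.52353133]
 [ 0.11033731 -0.98976699  0.09048193]
 [ 0.53097908 -0.01825524 -0.84718827]]
d along,lateral -0.06021760569136478 -0.01520793255024285
```

View pics/s1.png

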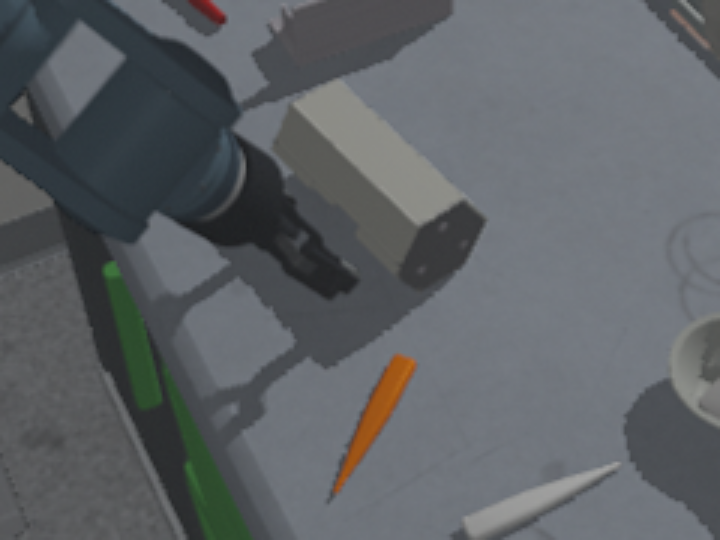

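Emit:
servo_tool(offset=[[0.5, 0, 0.32], [0.5, 0, 0.32], [0.5, 0, 0.32], [0.6, 0, -0.32], [0.6, 0, -0.32], [0.6, 0, -0.32], [0.7, 0, -0.16], [0.7, 0, -0.16], [0.7, 0, -0.16], [0.7, 0, 0]], twist=[[0, 0, 0], [0, 0, 0], [0, 0, 0], [0, 0, 0], [0, 0, 0], [0, 0, 0], [0, 0, 0], [0, 0, 0], [0, 0, 0], [0, 0, 0]])

```text
t: 5.15
tcp_pos: [0.4869, -0.0538, 0.0561]
tool_rot: [[0.84, 0.144, 0.524], [0.112, -0.989, 0.092], [0.531, -0.018, -0.847]]
wrist_force: [-0.5, 0.2, 0.0]
grip_width: 0.0857
```

Run:
```python
from h import *
s=state();print(s["t"],s["tcp_pos"],s["joint_pos"],s["wrist_force"])
p,_=grab_frame("scene");cv2.imwrite("pics/s2.png",cv2.resize(p[200:380,180:420,::-1],None,fx=3,fy=3))
```

```text
5.15 [ 0.48690476 -0.05376109  0.0560681 ] [-30.40880758  -6.25044241 136.70265309  42.03759649  30.9297802
  18.50202732] [-0.51154638  0.21411207  0.03974801]
```

View pics/s2.png

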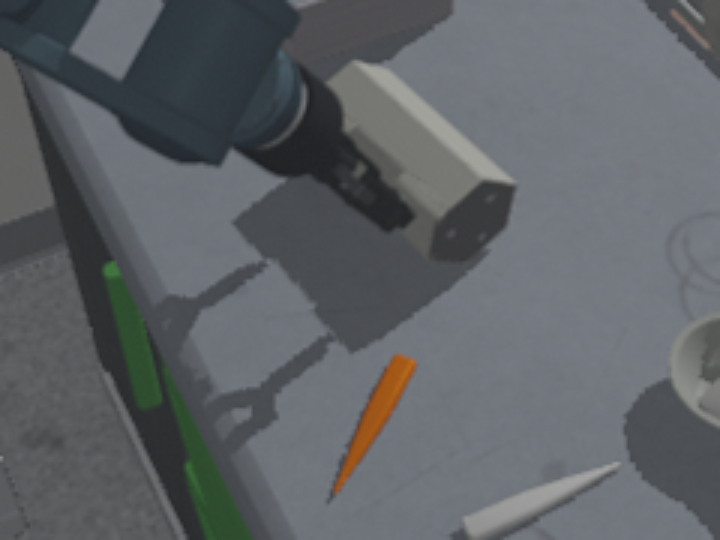

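The rest has rolled one face: the trough, with its notch at about (400,175) in this crop, is now on the near upper slope, and the contact force is zero. I'll back out, drop low again and re-measure.

```bash
cat >> h.py <<'E'
def rest(n,zlo=.074,zhi=.088):
    p,d=grab_frame(n);P=cloud(d,cam(n));x,y,z=P[...,0],P[...,1],P[...,2]
    h=cv2.cvtColor(p,cv2.COLOR_RGB2HSV);m=(x>.4)&(x<.72)&(y>-.2)&(y<.15)&(z>zlo)&(z<zhi)&(h[...,2]>110)&(h[...,0]<60)
    m=m.astype(np.uint8);k,l,st,_=cv2.connectedComponentsWithStats(m);i=1+np.argmax(st[1:,4]);q=P[l==i]
    return p,st[i],rect(q[:,:2]),np.median(q[:,2])
E
python3 - <<'E'
from h import *
for n in("scene","top"):
    r=rest(n);print(n,r[1:])
E
```

```text
scene (array([ 291,  219,   59,   49, 1057], dtype=int32), (array([528.1, -29.5]), array([ 57. , 175.5]), np.float32(-80.4)), np.float64(0.08162725541658966))
top (array([ 272,  207,   79,   33, 1632], dtype=int32), (array([543. , -25.7]), array([ 53. , 169.7]), np.float32(-80.0)), np.float64(0.08213746332149496))
```

Emit:
servo_tool(offset=[[-1.0, 0, -0.65], [-1.0, 0, -0.65], [-1.0, 0, -0.65], [-0.55, -0.4, 0.85], [-0.55, -0.4, 0.85], [-0.55, -0.4, 0.85], [-0.5, -0.4, 0.85], [0.65, 0, 0.4], [0.65, 0, 0.4], [0.65, 0, 0.4]], twist=[[0, 0, 0], [0, 0, 0], [0, 0, 0], [0, 0, 0], [0, 0, 0], [0, 0, 0], [0, 0, 0], [0, 0, 0], [0, 0, 0], [0, 0, 0]])

```text
t: 6.13
tcp_pos: [0.4693, -0.0384, 0.0156]
tool_rot: [[0.839, 0.143, 0.525], [0.112, -0.99, 0.09], [0.532, -0.017, -0.847]]
wrist_force: [0.2, 0.3, 0.3]
grip_width: 0.0854
```

Emit:
servo_tool(offset=[[0.6, 0, 0.38], [0.6, 0, 0.38], [0.6, 0, 0.38], [0.6, 0, -0.32], [0.6, 0, -0.32], [0.6, 0, -0.32], [0.7, 0, -0.16], [0.7, 0, -0.16], [0.7, 0, -0.16], [0.7, 0, 0]], twist=[[0, 0, 0], [0, 0, 0], [0, 0, 0], [0, 0, 0], [0, 0, 0], [0, 0, 0], [0, 0, 0], [0, 0, 0], [0, 0, 0], [0, 0, 0]])

```text
t: 6.97
tcp_pos: [0.5315, -0.0305, 0.0565]
tool_rot: [[0.837, 0.147, 0.527], [0.117, -0.989, 0.09], [0.534, -0.014, -0.845]]
wrist_force: [0.4, 0.6, 0.1]
grip_width: 0.0854
```

Run:
```python
from h import *
s=state();print(s["t"],s["tcp_pos"],s["joint_pos"],s["wrist_force"])
for n in("top","scene"):
    r=rest(n,.060);print(n,r[1:])
p=r[0];cv2.imwrite("pics/s3.png",cv2.resize(p[180:360,200:440,::-1],None,fx=3,fy=3))
```

```text
6.9667 [ 0.53145709 -0.03052569  0.05645101] [-23.96020235  -0.28456608 131.11537109  40.35395143  27.23674411
  25.02098945] [0.38296312 0.59838618 0.05989655]
top (array([ 271,  191,   79,   43, 2316], dtype=int32), (array([567.6, -23.1]), array([ 86.8, 170.1]), np.float32(-81.5)), np.float64(0.07573952112359017))
scene (array([309, 212,  59,  49, 892], dtype=int32), (array([575.2, -26.1]), array([ 74.6, 168.7]), np.float32(-80.8)), np.float64(0.07538182657093323))
```

View pics/s3.png

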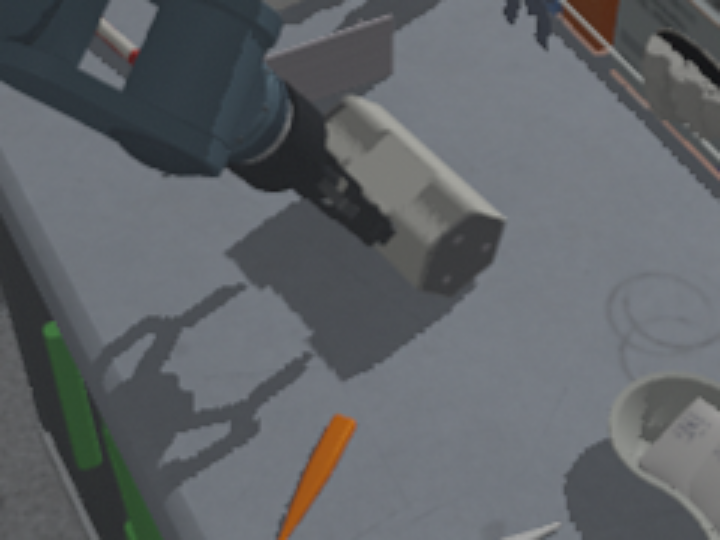

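Trough up after the second roll. The notch floor shows on top at about (390,160) in this crop. Next I go round to the rest's −y end to push it square into the plate.

Run:
```python
from h import *
s=state()
plan([((.472,-.042,.075),np.array(s["tool_rot"]),5),((.57,-.18,.17),Rt(10,0),15)])
```

```text
offset [[-0.85, 0.04, -0.96], [-0.85, 0.04, -0.96], [-0.85, 0.04, -0.96], [-0.85, 0.04, -0.96], [-0.85, 0.04, -0.96], [0.78, 1.0, -0.27], [0.66, 1.06, -0.32], [0.54, 1.12, -0.37], [0.41, 1.15, -0.42], [0.27, 1.18, -0.47]] 
twist [[0.0, 0.0, 0.0], [0.0, 0.0, 0.0], [0.0, 0.0, 0.0], [0.0, 0.0, 0.0], [0.0, 0.0, 0.0], [1.7, -1.7, -5.9], [1.7, -1.7, -5.9], [1.7, -1.7, -5.9], [1.7, -1.7, -5.9], [1.7, -1.7, -5.9]]
offset [[0.14, 1.18, -0.51], [-0.0, 1.17, -0.54], [-0.14, 1.15, -0.58], [-0.27, 1.11, -0.6], [-0.4, 1.06, -0.62], [-0.53, 0.99, -0.64], [-0.65, 0.91, -0.65], [-0.76, 0.82, -0.66], [-0.86, 0.72, -0.65], [-0.94, 0.6, -0.65]] 
twist [[1.7, -1.7, -5.9], [1.7, -1.7, -5.9], [1.7, -1.7, -5.9], [1.7, -1.7, -5.9], [1.7, -1.7, -5.9], [1.7, -1.7, -5.9], [1.7, -1.7, -5.9], [1.7, -1.7, -5.9], [1.7, -1.7, -5.9], [1.7, -1.7, -5.9]]
```

Emit:
servo_tool(offset=[[-0.85, 0, -0.95], [-0.85, 0, -0.95], [-0.85, 0, -0.95], [-0.85, 0, -0.95], [-0.85, 0, -0.95], [0.8, 1.0, -0.3], [0.65, 1.05, -0.3], [0.55, 1.1, -0.35], [0.4, 1.15, -0.4], [0.25, 1.2, -0.45]], twist=[[0, 0, 0], [0, 0, 0], [0, 0, 0], [0, 0, 0], [0, 0, 0], [1.7, -1.7, -5.9], [1.7, -1.7, -5.9], [1.7, -1.7, -5.9], [1.7, -1.7, -5.9], [1.7, -1.7, -5.9]], claw=105)

```text
t: 7.9
tcp_pos: [0.4974, -0.082, 0.1002]
tool_rot: [[0.689, 0.643, 0.333], [0.624, -0.761, 0.179], [0.369, 0.085, -0.926]]
wrist_force: [-0.1, -0.6, 0.0]
grip_width: 0.0504
```

Emit:
servo_tool(offset=[[0.15, 1.2, -0.5], [0, 1.15, -0.55], [-0.15, 1.15, -0.6], [-0.25, 1.1, -0.6], [-0.4, 1.05, -0.6], [-0.55, 1.0, -0.65], [-0.65, 0.9, -0.65], [-0.75, 0.8, -0.65], [-0.85, 0.7, -0.65], [-0.95, 0.6, -0.65]], twist=[[1.7, -1.7, -5.9], [1.7, -1.7, -5.9], [1.7, -1.7, -5.9], [1.7, -1.7, -5.9], [1.7, -1.7, -5.9], [1.7, -1.7, -5.9], [1.7, -1.7, -5.9], [1.7, -1.7, -5.9], [1.7, -1.7, -5.9], [1.7, -1.7, -5.9]])

```text
t: 8.73
tcp_pos: [0.571, -0.1761, 0.1613]
tool_rot: [[-0.243, 0.969, -0.034], [0.97, 0.243, -0.007], [0.002, -0.035, -0.999]]
wrist_force: [0.4, 0.6, 0.5]
grip_width: 0.0502
```

Run:
```python
from h import *
s=state();print(s["t"],s["tcp_pos"],s["joint_pos"],s["wrist_force"],s["grip_width"],s["tool_rot"])
for n in("top","scene"):
    r=rest(n,.060);print(n,r[1:])
    if n=="top":cv2.imwrite("pics/t4.png",cv2.resize(r[0][120:300,200:440,::-1],None,fx=3,fy=3))
```

```text
8.7333 [ 0.57095274 -0.17611227  0.16126192] [-27.47027535  12.23395854  99.08457137  -1.31288447  70.25394168
 -41.06941315] [0.42225117 0.61063553 0.52967884] 0.050222899256026 [[-0.24289826  0.96944817 -0.03421529]
 [ 0.97004973  0.24281899 -0.00651652]
 [ 0.0019907  -0.03477339 -0.99939324]]
top (array([ 271,  188,   71,   39, 1842], dtype=int32), (array([582.7, -17.4]), array([ 73.6, 161.9]), np.float32(-81.9)), np.float64(0.07279811472403819))
scene (array([309, 216,  45,  41, 618], dtype=int32), (array([580.9, -23.1]), array([ 56.3, 168.2]), np.float32(-86.4)), np.float64(0.07186230853912084))
```

View pics/t4.png

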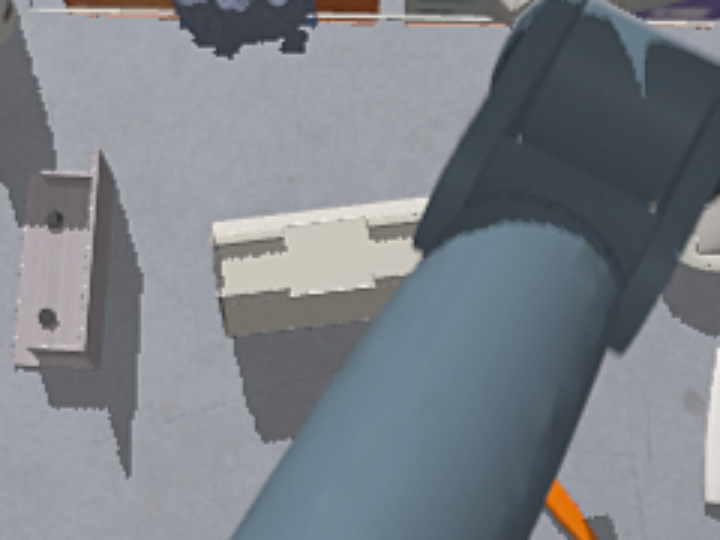

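Run:
```python
from h import *
plan([((.603,-.158,.06),Rt(9,0),7),((.603,-.158,.027),Rt(9,0),3),((.601,-.118,.027),Rt(9,0),6),((.586,-.045,.027),Rt(-1,0),14)])
```

```text
offset [[0.15, 0.53, 1.45], [0.15, 0.52, 1.45], [0.16, 0.52, 1.45], [0.16, 0.51, 1.45], [0.17, 0.5, 1.45], [0.18, 0.49, 1.46], [0.18, 0.48, 1.46], [0.0, 0.0, 1.1], [0.0, 0.0, 1.1], [0.0, 0.0, 1.1]] 
twist [[-0.3, 0.0, 0.7], [-0.3, 0.0, 0.7], [-0.3, 0.0, 0.7], [-0.3, 0.0, 0.7], [-0.3, 0.0, 0.7], [-0.3, 0.0, 0.7], [-0.3, 0.0, 0.7], [0.0, 0.0, 0.0], [0.0, 0.0, 0.0], [0.0, 0.0, 0.0]]
offset [[0.66, 0.07, 0.0], [0.66, 0.07, 0.0], [0.66, 0.07, 0.0], [0.66, 0.07, 0.0], [0.66, 0.07, 0.0], [0.66, 0.07, 0.0], [0.53, -0.02, 0.0], [0.53, -0.03, 0.0], [0.53, -0.04, 0.0], [0.53, -0.04, 0.0]] 
twist [[0.0, 0.0, 0.0], [0.0, 0.0, 0.0], [0.0, 0.0, 0.0], [0.0, 0.0, 0.0], [0.0, 0.0, 0.0], [0.0, 0.0, 0.0], [0.0, 0.0, 0.7], [0.0, 0.0, 0.7], [0.0, 0.0, 0.7], [0.0, 0.0, 0.7]]
offset [[0.53, -0.05, 0.0], [0.53, -0.06, 0.0], [0.53, -0.06, 0.0], [0.53, -0.07, 0.0], [0.53, -0.08, 0.0], [0.53, -0.08, 0.0], [0.52, -0.09, 0.0], [0.52, -0.1, 0.0], [0.52, -0.1, 0.0], [0.52, -0.11, 0.0]] 
twist [[0.0, 0.0, 0.7], [0.0, 0.0, 0.7], [0.0, 0.0, 0.7], [0.0, 0.0, 0.7], [0.0, 0.0, 0.7], [0.0, 0.0, 0.7], [0.0, 0.0, 0.7], [0.0, 0.0, 0.7], [0.0, 0.0, 0.7], [0.0, 0.0, 0.7]]
```

Emit:
servo_tool(offset=[[0.15, 0.5, 1.45], [0.15, 0.5, 1.45], [0.15, 0.5, 1.45], [0.15, 0.5, 1.45], [0.15, 0.5, 1.45], [0.2, 0.5, 1.45], [0.2, 0.5, 1.45], [0, 0, 1.1], [0, 0, 1.1], [0, 0, 1.1]], twist=[[-0.3, 0, 0.7], [-0.3, 0, 0.7], [-0.3, 0, 0.7], [-0.3, 0, 0.7], [-0.3, 0, 0.7], [-0.3, 0, 0.7], [-0.3, 0, 0.7], [0, 0, 0], [0, 0, 0], [0, 0, 0]])

```text
t: 9.67
tcp_pos: [0.5996, -0.1527, 0.0178]
tool_rot: [[-0.121, 0.993, 0.009], [0.993, 0.121, 0.013], [0.012, 0.01, -1.0]]
wrist_force: [-0.0, -0.4, 0.5]
grip_width: 0.0505
```

Emit:
servo_tool(offset=[[0.65, 0.05, 0], [0.65, 0.05, 0], [0.65, 0.05, 0], [0.65, 0.05, 0], [0.65, 0.05, 0], [0.65, 0.05, 0], [0.5, 0, 0], [0.5, 0, 0], [0.5, 0, 0], [0.5, 0, 0]], twist=[[0, 0, 0], [0, 0, 0], [0, 0, 0], [0, 0, 0], [0, 0, 0], [0, 0, 0], [0, 0, 0.7], [0, 0, 0.7], [0, 0, 0.7], [0, 0, 0.7]])

```text
t: 10.5
tcp_pos: [0.5951, -0.0895, 0.0191]
tool_rot: [[-0.067, 0.998, 0.01], [0.998, 0.066, 0.011], [0.01, 0.011, -1.0]]
wrist_force: [-1.0, -2.4, -0.5]
grip_width: 0.05
```

Run:
```python
from h import *
s=state();print(s["t"],s["tcp_pos"],s["wrist_force"],s["tool_rot"])
p,d=grab_frame("wrist");cv2.imwrite("pics/w5.png",p[:,:,::-1])
for n in("top","scene"):
    r=rest(n,.060);print(n,r[1:])
```

```text
10.5 [ 0.59509402 -0.08947114  0.01914409] [-0.98665834 -2.43167286 -0.53683001] [[-0.06659171  0.99773128  0.00989108]
 [ 0.99772591  0.06648129  0.01110166]
 [ 0.0104189   0.01060787 -0.99988945]]
top (array([ 258,  190,   43,   34, 1012], dtype=int32), (array([582.5,  44.5]), array([71.2, 95.3]), np.float32(-83.7)), np.float64(0.0728225205318418))
scene (array([306, 209,  34,  33, 495], dtype=int32), (array([583.1,  21.7]), array([ 55.8, 139.6]), np.float32(-85.4)), np.float64(0.07185234852305988))
```

View pics/w5.png

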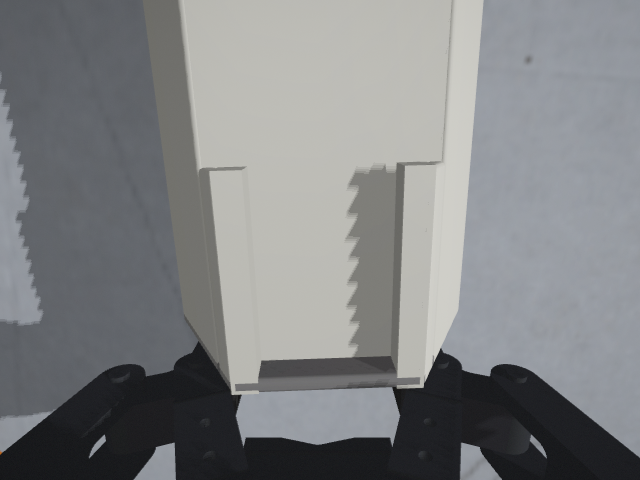

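Emit:
servo_tool(offset=[[0.5, 0, 0], [0.5, 0, 0], [0.5, 0, 0], [0.5, 0, 0], [0.5, 0, 0], [0.5, 0, 0], [0.5, 0, 0], [0.5, 0, 0], [0.5, 0, 0], [0.5, 0, 0]], twist=[[0, 0, 0.5], [0, 0, 0.5], [0, 0, 0.5], [0, 0, 0.5], [0, 0, 0.5], [0, 0, 0.5], [0, 0, 0.5], [0, 0, 0.5], [0, 0, 0.5], [0, 0, 0.5]])

```text
t: 11.48
tcp_pos: [0.5936, -0.0362, 0.0194]
tool_rot: [[0.029, 1.0, 0.009], [1.0, -0.03, 0.01], [0.011, 0.009, -1.0]]
wrist_force: [-1.5, -1.9, 0.1]
grip_width: 0.0501
```

Emit:
servo_tool(offset=[[0.25, 0, 0], [0.25, 0, 0], [0.25, 0, 0], [0.2, 0, 0], [0.2, 0, 0], [0.2, 0, 0], [0.2, 0, 0], [0.2, 0, 0], [0.2, 0, 0], [0.2, 0, 0]], twist=[[0, 0, 0], [0, 0, 0], [0, 0, 0], [0, 0, 0], [0, 0, 0], [0, 0, 0], [0, 0, 0], [0, 0, 0], [0, 0, 0], [0, 0, 0]])

```text
t: 12.32
tcp_pos: [0.5934, -0.0268, 0.0201]
tool_rot: [[0.028, 1.0, 0.006], [1.0, -0.027, -0.014], [-0.014, 0.006, -1.0]]
wrist_force: [-2.2, -12.3, -0.9]
grip_width: 0.0504
```

Run:
```python
from h import *
plan([((.594,-.07,.02),Rt(-1.5,0),4),((.594,-.10,.14),Rt(-1.5,0),6),((.466,-.324,.16),Rt(-92,0),14)])
```

```text
offset [[-1.08, 0.04, 0.02], [-1.08, 0.04, 0.01], [-1.08, 0.04, 0.01], [-1.08, 0.04, 0.01], [-0.5, 0.01, -2.0], [-0.5, 0.01, -2.0], [-0.5, 0.01, -2.0], [-0.5, 0.01, -2.0], [-0.5, 0.01, -2.0], [-0.5, 0.01, -2.0]] 
twist [[0.1, 0.2, -0.0], [0.1, 0.2, -0.0], [0.1, 0.2, -0.0], [0.1, 0.2, -0.0], [0.0, 0.0, 0.0], [0.0, 0.0, 0.0], [0.0, 0.0, 0.0], [0.0, 0.0, 0.0], [0.0, 0.0, 0.0], [0.0, 0.0, 0.0]]
offset [[-1.62, -0.87, -0.14], [-1.71, -0.68, -0.14], [-1.78, -0.49, -0.14], [-1.82, -0.28, -0.14], [-1.84, -0.08, -0.14], [-1.84, 0.13, -0.14], [-1.81, 0.34, -0.14], [-1.76, 0.54, -0.14], [-1.69, 0.73, -0.14], [-1.6, 0.92, -0.14]] 
twist [[0.0, 0.0, 6.5], [0.0, 0.0, 6.5], [0.0, 0.0, 6.5], [0.0, 0.0, 6.5], [0.0, 0.0, 6.5], [0.0, 0.0, 6.5], [0.0, 0.0, 6.5], [0.0, 0.0, 6.5], [0.0, 0.0, 6.5], [0.0, 0.0, 6.5]]
offset [[-1.48, 1.09, -0.14], [-1.35, 1.25, -0.14], [-1.2, 1.4, -0.14], [-1.04, 1.52, -0.14]] 
twist [[0.0, 0.0, 6.5], [0.0, 0.0, 6.5], [0.0, 0.0, 6.5], [0.0, 0.0, 6.5]]
```

Emit:
servo_tool(offset=[[-1.1, 0, 0], [-1.1, 0, 0], [-1.1, 0, 0], [-1.1, 0, 0], [-0.5, 0, -2.0], [-0.5, 0, -2.0], [-0.5, 0, -2.0], [-0.5, 0, -2.0], [-0.5, 0, -2.0], [-0.5, 0, -2.0]], twist=[[0.1, 0.2, 0], [0.1, 0.2, 0], [0.1, 0.2, 0], [0.1, 0.2, 0], [0, 0, 0], [0, 0, 0], [0, 0, 0], [0, 0, 0], [0, 0, 0], [0, 0, 0]])

```text
t: 13.15
tcp_pos: [0.5874, -0.1087, 0.1391]
tool_rot: [[0.032, 0.999, -0.012], [0.999, -0.032, 0.012], [0.011, -0.013, -1.0]]
wrist_force: [0.5, -0.7, 0.5]
grip_width: 0.0506
```

Emit:
servo_tool(offset=[[-1.6, -0.85, -0.15], [-1.7, -0.7, -0.15], [-1.8, -0.5, -0.15], [-1.8, -0.3, -0.15], [-1.85, -0.1, -0.15], [-1.85, 0.15, -0.15], [-1.8, 0.35, -0.15], [-1.75, 0.55, -0.15], [-1.7, 0.75, -0.15], [-1.6, 0.9, -0.15]], twist=[[0, 0, 6.5], [0, 0, 6.5], [0, 0, 6.5], [0, 0, 6.5], [0, 0, 6.5], [0, 0, 6.5], [0, 0, 6.5], [0, 0, 6.5], [0, 0, 6.5], [0, 0, 6.5]])

```text
t: 13.98
tcp_pos: [0.4907, -0.2797, 0.1627]
tool_rot: [[0.94, 0.342, 0.005], [0.341, -0.94, 0.011], [0.009, -0.009, -1.0]]
wrist_force: [-0.3, 0.1, 0.5]
grip_width: 0.0498
```

Emit:
servo_tool(offset=[[-1.5, 1.1, -0.15], [-1.35, 1.25, -0.15], [-1.2, 1.4, -0.15], [-1.0, 1.5, -0.15], [0, 0, 0], [0, 0, 0], [0, 0, 0], [0, 0, 0], [0, 0, 0], [0, 0, 0]], twist=[[0, 0, 6.5], [0, 0, 6.5], [0, 0, 6.5], [0, 0, 6.5], [0, 0, 0], [0, 0, 0], [0, 0, 0], [0, 0, 0], [0, 0, 0], [0, 0, 0]])

```text
t: 14.82
tcp_pos: [0.4445, -0.3487, 0.1689]
tool_rot: [[0.991, -0.131, 0.009], [-0.132, -0.991, 0.014], [0.007, -0.015, -1.0]]
wrist_force: [-0.0, 0.7, 0.9]
grip_width: 0.0502
```

Run:
```python
from h import *
s=state();print(s["t"],s["tcp_pos"],s["joint_pos"],s["tool_rot"])
p,d=grab_frame("wrist");C=cam("wrist",s);P=cloud(d,C);h=cv2.cvtColor(p,cv2.COLOR_RGB2HSV)
print("table z",np.nanmedian(P[...,2]))
x,y,z=P[...,0],P[...,1],P[...,2]
m=(z>.004)&(z<.02)&(h[...,1]<40)&(h[...,2]>150)&(abs(y+.324)<.05)&(x>.38)&(x<.56)
q=P[m];print(len(q),rect(q[:,:2]),np.median(z[m]))
for n in("top","scene"):
    r=rest(n,.060);print(n,r[1:])
    f,d2=grab_frame(n);Q=cloud(d2,cam(n))
    if n=="top":
        k=(Q[...,2]>.074)&(Q[...,2]<.085)&(abs(Q[...,0]-.58)<.05)&(Q[...,1]>-.06)&(Q[...,1]<.17)&(r[0][...,2]>80);print("rim",rect(Q[k][:,:2]),np.median(Q[k][:,0]))
cv2.imwrite("pics/w6.png",p[:,:,::-1])
t,_=grab_frame("top");cv2.imwrite("pics/t6.png",cv2.resize(t[140:290,190:390,::-1],None,fx=4,fy=4))
```

```text
14.8167 [ 0.44446332 -0.34865485  0.16885049] [-50.03280818   6.53252098 104.68426629   0.98552216  69.0866236
  47.16716631] [[ 0.9912897  -0.1313953   0.00894425]
 [-0.13151421 -0.99121055  0.01434061]
 [ 0.00698135 -0.01539199 -0.99985716]]
table z 0.0010945903362402087
2765 (array([ 473.3, -327.2]), array([ 18.5, 122. ]), np.float32(-2.3)) 0.01105284046234245
top (array([ 233,  186,   74,   33, 1985], dtype=int32), (array([592.8,  68.1]), array([162.9,  73.5]), np.float32(89.7)), np.float64(0.07279625266317091))
rim (array([587.9,  72.2]), array([ 69.9, 172. ]), np.float32(-89.2)) 0.5922556716498629
scene (array([313, 206,  21,  14,  97], dtype=int32), (array([591.9,  63.9]), array([17.4, 63.3]), np.float32(-69.9)), np.float64(0.07162345485603006))
```

View pics/w6.png

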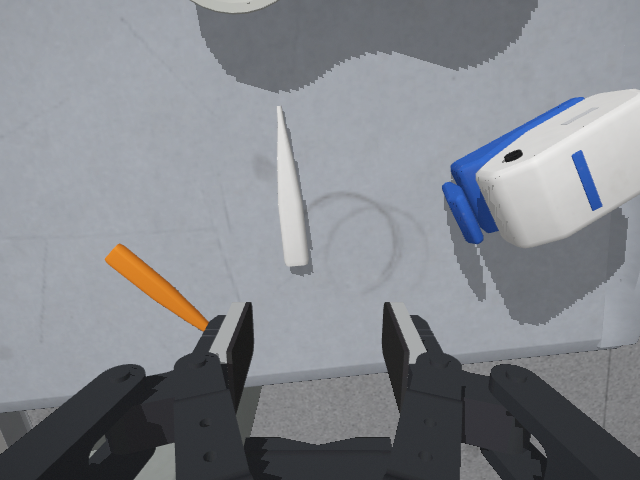

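View pics/t6.png

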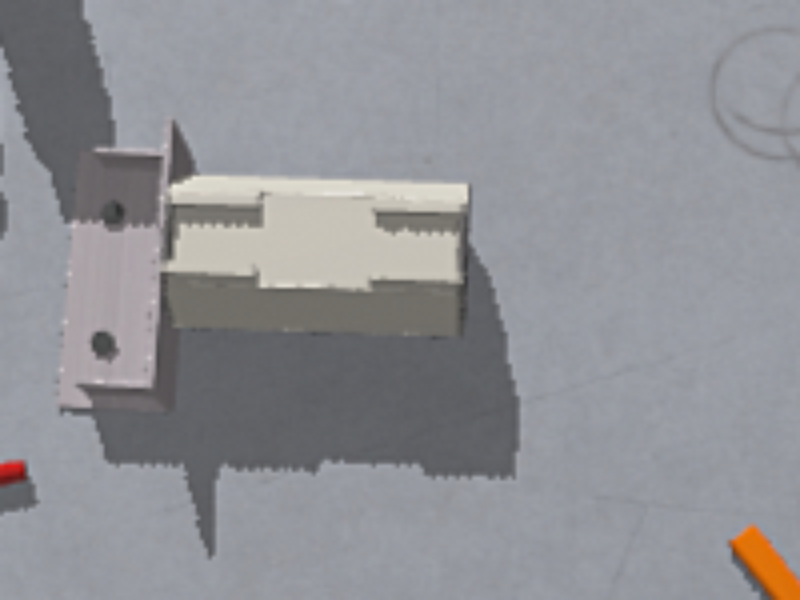

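Run:
```python
from h import *
plan([((.473,-.326,.06),Rt(-92.3,0),7)])
```

```text
offset [[0.35, -0.36, 1.57], [0.36, -0.36, 1.56], [0.37, -0.36, 1.56], [0.37, -0.35, 1.56], [0.38, -0.35, 1.56], [0.38, -0.35, 1.56], [0.39, -0.35, 1.56]] 
twist [[-0.1, -0.1, -0.8], [-0.1, -0.1, -0.8], [-0.1, -0.1, -0.8], [-0.1, -0.1, -0.8], [-0.1, -0.1, -0.8], [-0.1, -0.1, -0.8], [-0.1, -0.1, -0.8]]
```

Emit:
servo_tool(offset=[[0.35, -0.35, 1.55], [0.35, -0.35, 1.55], [0.35, -0.35, 1.55], [0.4, -0.35, 1.55], [0.4, -0.35, 1.55], [0.4, -0.35, 1.55], [0.4, -0.35, 1.0], [0, 0, 0], [0, 0, 0], [0, 0, 0]], twist=[[-0.1, -0.1, -0.8], [-0.1, -0.1, -0.8], [-0.1, -0.1, -0.8], [-0.1, -0.1, -0.8], [-0.1, -0.1, -0.8], [-0.1, -0.1, -0.8], [-0.1, -0.1, -0.8], [0, 0, 0], [0, 0, 0], [0, 0, 0]])

```text
t: 15.95
tcp_pos: [0.4762, -0.327, 0.0646]
tool_rot: [[1.0, -0.03, -0.001], [-0.03, -1.0, -0.002], [-0.001, 0.002, -1.0]]
wrist_force: [-0.1, 1.1, 0.4]
grip_width: 0.0504
```

Run:
```python
from h import *
s=state();print(s["t"],s["tcp_pos"],s["tool_rot"][:,1],s["tool_rot"][:,2])
plan([((.473,-.326,.003),Rt(-92.3,0),7)])
```

```text
15.95 [ 0.47620276 -0.32695053  0.0646387 ] [-0.02957899 -0.99955961  0.00238269] [-0.00139245 -0.00234252 -0.99999629]
offset [[-0.04, -0.01, 0.88], [-0.05, -0.01, 0.88], [-0.05, -0.01, 0.88], [-0.05, -0.01, 0.88], [-0.05, -0.01, 0.88], [-0.05, -0.01, 0.88], [-0.05, -0.01, 0.88]] 
twist [[0.0, 0.0, 0.1], [0.0, 0.0, 0.1], [0.0, 0.0, 0.1], [0.0, 0.0, 0.1], [0.0, 0.0, 0.1], [0.0, 0.0, 0.1], [0.0, 0.0, 0.1]]
```

Now 6.1 cm down, tapering off.

Emit:
servo_tool(offset=[[-0.1, 0, 1.0], [-0.1, 0, 1.0], [-0.1, 0, 1.0], [0, 0, 1.0], [0, 0, 0.8], [0, 0, 0.5], [0, 0, 0.3], [0, 0, 0.2], [0, 0, 0], [0, 0, 0]], twist=[[0, 0, 0], [0, 0, 0], [0, 0, 0], [0, 0, 0], [0, 0, 0], [0, 0, 0], [0, 0, 0], [0, 0, 0], [0, 0, 0], [0, 0, 0]])

```text
t: 16.78
tcp_pos: [0.4732, -0.3292, 0.0027]
tool_rot: [[0.999, -0.032, 0.001], [-0.032, -0.999, -0.005], [0.001, 0.005, -1.0]]
wrist_force: [1.1, 0.3, -0.8]
grip_width: 0.0503
```

Emit:
servo_tool(offset=[[0, 0, 0], [0, 0, 0], [0, 0, 0], [0, 0, 0], [0, 0, 0], [0, 0, 0], [0, 0, 0], [0, 0, 0], [0, 0, 0], [0, 0, 0]], twist=[[0, 0, 0], [0, 0, 0], [0, 0, 0], [0, 0, 0], [0, 0, 0], [0, 0, 0], [0, 0, 0], [0, 0, 0], [0, 0, 0], [0, 0, 0]], claw=255)

```text
t: 17.62
tcp_pos: [0.4744, -0.3302, 0.0047]
tool_rot: [[0.999, -0.031, 0.004], [-0.031, -0.999, -0.008], [0.004, 0.008, -1.0]]
wrist_force: [-0.3, -0.7, -0.1]
grip_width: 0.0138
```

Emit:
servo_tool(offset=[[0, 0, -0.5], [0, 0, -1.5], [0, 0, -2.5], [0, 0, -2.5], [0, 0, -2.5], [0, 0, -2.5], [0, 0, -2.5], [0, 0, -2], [0, 0, -1], [0, 0, 0]], twist=[[0, 0, 0], [0, 0, 0], [0, 0, 0], [0, 0, 0], [0, 0, 0], [0, 0, 0], [0, 0, 0], [0, 0, 0], [0, 0, 0], [0, 0, 0]])

```text
t: 18.45
tcp_pos: [0.4724, -0.3275, 0.1885]
tool_rot: [[1.0, -0.031, 0.001], [-0.031, -0.999, -0.005], [0.001, 0.005, -1.0]]
wrist_force: [-1.0, 0.4, -0.6]
grip_width: 0.0139
```

Run:
```python
from h import *
s=state();print(s["t"],s["tcp_pos"],s["joint_pos"],s["grip_width"],s["wrist_force"])
p,d=grab_frame("wrist");C=cam("wrist",s);P=cloud(d,C)
Q=(P-s["tcp_pos"])@s["tool_rot"];h=cv2.cvtColor(p,cv2.COLOR_RGB2HSV)
m=(abs(Q[...,2])<.025)&(abs(Q[...,1])<.03)&(abs(Q[...,0])<.1)&(h[...,2]>150)&(h[...,1]<50)
q=Q[m];print("thermo in tool frame",len(q),rect(q[:,:2]),np.percentile(q[:,2],[5,50,95]))
print("slope z/x",np.polyfit(q[:,0],q[:,2],1))
cv2.imwrite("pics/w7.png",p[:,:,::-1])
plan([((.585,-.12,.17),Rt(0,0),16)])
```

```text
18.45 [ 0.47241634 -0.32747077  0.18845813] [-45.95739402   6.37897454 102.65091898  -0.16037124  70.73496571
  45.89999415] 0.013910252947342437 [-0.96558553  0.37121624 -0.64595935]
thermo in tool frame 5765 (array([11.1,  0.2]), array([26.9, 99.4]), np.float32(-3.3)) [-0.01747371 -0.00679994 -0.00381638]
slope z/x [ 0.06864598 -0.00860556]
offset [[0.66, -1.32, 0.1], [0.79, -1.24, 0.1], [0.91, -1.16, 0.1], [1.02, -1.06, 0.1], [1.13, -0.95, 0.11], [1.21, -0.84, 0.11], [1.29, -0.71, 0.11], [1.36, -0.58, 0.11], [1.41, -0.44, 0.11], [1.44, -0.3, 0.11]] 
twist [[0.0, 0.0, -5.7], [0.0, 0.0, -5.7], [0.0, 0.0, -5.7], [0.0, 0.0, -5.7], [0.0, 0.0, -5.7], [0.0, 0.0, -5.7], [0.0, 0.0, -5.7], [0.0, 0.0, -5.7], [0.0, 0.0, -5.7], [0.0, 0.0, -5.7]]
offset [[1.47, -0.15, 0.11], [1.47, -0.0, 0.11], [1.47, 0.14, 0.11], [1.45, 0.29, 0.11], [1.41, 0.43, 0.11], [1.36, 0.57, 0.11]] 
twist [[0.0, 0.0, -5.7], [0.0, 0.0, -5.7], [0.0, 0.0, -5.7], [0.0, 0.0, -5.7], [0.0, 0.0, -5.7], [0.0, 0.0, -5.7]]
```

View pics/w7.png

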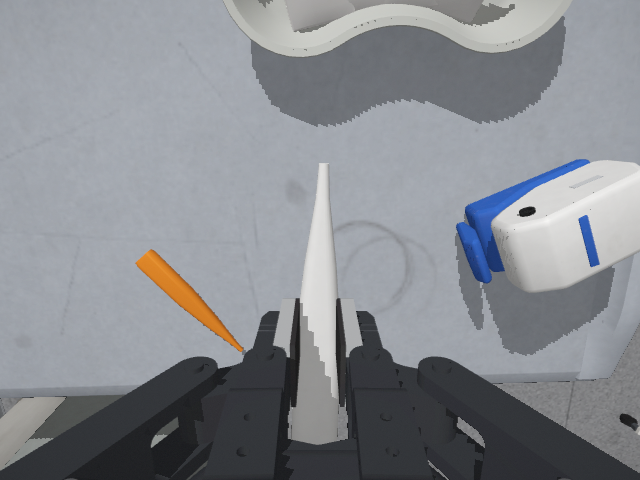

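Run:
```python
from h import *
plan([((.592,-.03,.19),Rt(-.5,0),17)])
```

```text
offset [[0.65, -1.77, -0.02], [0.81, -1.7, -0.02], [0.97, -1.62, -0.02], [1.12, -1.52, -0.02], [1.25, -1.41, -0.02], [1.38, -1.29, -0.02], [1.49, -1.15, -0.02], [1.59, -1.01, -0.02], [1.68, -0.85, -0.02], [1.75, -0.69, -0.02]] 
twist [[0.0, 0.0, -5.4], [0.0, 0.0, -5.4], [0.0, 0.0, -5.4], [0.0, 0.0, -5.4], [0.0, 0.0, -5.4], [0.0, 0.0, -5.4], [0.0, 0.0, -5.4], [0.0, 0.0, -5.4], [0.0, 0.0, -5.4], [0.0, 0.0, -5.4]]
offset [[1.81, -0.52, -0.02], [1.85, -0.35, -0.02], [1.88, -0.18, -0.02], [1.89, -0.0, -0.02], [1.88, 0.18, -0.02], [1.85, 0.35, -0.02], [1.81, 0.52, -0.02]] 
twist [[0.0, 0.0, -5.4], [0.0, 0.0, -5.4], [0.0, 0.0, -5.4], [0.0, 0.0, -5.4], [0.0, 0.0, -5.4], [0.0, 0.0, -5.4], [0.0, 0.0, -5.4]]
```

Emit:
servo_tool(offset=[[0.65, -1.75, 0], [0.8, -1.7, 0], [0.95, -1.6, 0], [1.1, -1.5, 0], [1.25, -1.4, 0], [1.4, -1.3, 0], [1.5, -1.15, 0], [1.6, -1.0, 0], [1.7, -0.85, 0], [1.75, -0.7, 0]], twist=[[0, 0, -5.4], [0, 0, -5.4], [0, 0, -5.4], [0, 0, -5.4], [0, 0, -5.4], [0, 0, -5.4], [0, 0, -5.4], [0, 0, -5.4], [0, 0, -5.4], [0, 0, -5.4]])

```text
t: 19.33
tcp_pos: [0.5323, -0.142, 0.1672]
tool_rot: [[0.583, 0.812, -0.026], [0.812, -0.583, 0.013], [-0.005, -0.028, -1.0]]
wrist_force: [-0.2, 0.4, 0.3]
grip_width: 0.0138
```

Emit:
servo_tool(offset=[[1.8, -0.5, 0], [1.85, -0.35, 0], [1.9, -0.2, 0], [1.9, 0, 0], [1.9, 0.2, 0], [1.5, 0.35, 0], [0.8, 0.5, 0], [0, 0, 0], [0, 0, 0], [0, 0, 0]], twist=[[0, 0, -5.4], [0, 0, -5.4], [0, 0, -5.4], [0, 0, -5.4], [0, 0, -5.4], [0, 0, -5.4], [0, 0, -5.0], [0, 0, 0], [0, 0, 0], [0, 0, 0]])

```text
t: 20.17
tcp_pos: [0.5642, -0.0178, 0.1456]
tool_rot: [[-0.065, 0.996, -0.06], [0.997, 0.067, 0.024], [0.027, -0.058, -0.998]]
wrist_force: [-0.1, 0.5, -0.4]
grip_width: 0.0135
```

Run:
```python
from h import *
s=state();print(s["t"],s["tcp_pos"],s["joint_pos"],s["grip_width"],s["tool_rot"][:,:2])
p,d=grab_frame("wrist");C=cam("wrist",s);P=cloud(d,C);x,y,z=P[...,0],P[...,1],P[...,2]
h=cv2.cvtColor(p,cv2.COLOR_RGB2HSV)
w=(h[...,2]>110)&(x>.52)&(x<.68)&(y>-.03)&(y<.18)
for a,b in((.0765,.084),(.069,.0755),(.06,.084)):
    m=w&(z>a)&(z<b);print(a,m.sum(),rect(P[m][:,:2]),P[m][:,:2].min(0),P[m][:,:2].max(0),np.median(z[m]))
# rims cross-section at two y's
for y0 in(.015,.07,.12):
    m=w&(abs(y-y0)<.008)&(z>.0765)&(z<.084);xs=np.sort(x[m]);print(y0,xs[[0,-1]] if len(xs) else None, [xs[np.argmax(np.diff(xs))],xs[np.argmax(np.diff(xs))+1]] if len(xs)>2 else None)
cv2.imwrite("pics/w8.png",p[:,:,::-1])
```

```text
20.1667 [ 0.56416782 -0.01777821  0.14556637] [-13.54423767  10.10546908 103.39816859   0.53726668  70.15689332
 -17.54554215] 0.013520998237987875 [[-0.06549815  0.99604793]
 [ 0.99747506  0.0670087 ]
 [ 0.02744997 -0.05829542]]
0.0765 4820 (array([594.7,  51.2]), array([131.3,  52.2]), np.float32(89.5)) [ 0.56820226 -0.01459505] [0.62131292 0.11667579] 0.08052333509143701
0.069 24345 (array([594.5,  53. ]), array([133.8,  60.9]), np.float32(89.3)) [ 0.56407076 -0.01418054] [0.62563047 0.1195605 ] 0.07270253761214943
0.06 32520 (array([594.7,  54. ]), array([136.9,  71.4]), np.float32(89.6)) [ 0.55907609 -0.01459505] [0.63084484 0.12222249] 0.07277844388122695
0.015 [0.56843576 0.62031504] [np.float64(0.5778592025999066), np.float64(0.6107355069903717)]
0.07 None None
0.12 [0.56979788 0.62131292] [np.float64(0.5788852839732572), np.float64(0.6117912937559062)]
```

View pics/w8.png

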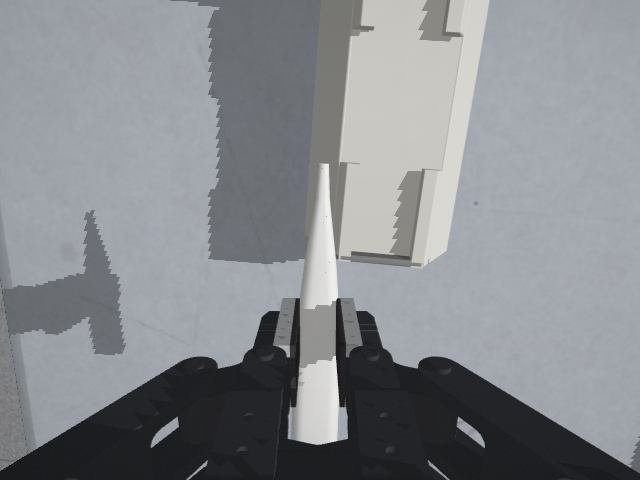

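Run:
```python
from h import *
plan([((.594,.07,.14),Rt(-.5,0),7)])
```

```text
offset [[1.22, 0.52, 0.08], [1.23, 0.5, 0.08], [1.23, 0.49, 0.08], [1.24, 0.47, 0.08], [1.25, 0.46, 0.08], [1.25, 0.45, 0.08], [1.26, 0.43, 0.08]] 
twist [[-0.5, -0.2, 0.6], [-0.5, -0.2, 0.6], [-0.5, -0.2, 0.6], [-0.5, -0.2, 0.6], [-0.5, -0.2, 0.6], [-0.5, -0.2, 0.6], [-0.5, -0.2, 0.6]]
```

Emit:
servo_tool(offset=[[1.2, 0.5, 0.1], [1.25, 0.5, 0.1], [1.25, 0.5, 0.1], [1.25, 0.45, 0.1], [1.25, 0.45, 0.1], [1.25, 0.45, 0.1], [1.0, 0.4, 0], [0.3, 0, 0], [0, 0, 0], [0, 0, 0]], twist=[[-0.5, -0.2, 0.6], [-0.5, -0.2, 0.6], [-0.5, -0.2, 0.6], [-0.5, -0.2, 0.6], [-0.5, -0.2, 0.6], [-0.5, -0.2, 0.6], [-0.5, -0.2, 0.6], [0, 0, 0], [0, 0, 0], [0, 0, 0]])

```text
t: 21.05
tcp_pos: [0.5927, 0.0655, 0.1368]
tool_rot: [[0.035, 0.999, -0.0], [0.999, -0.035, -0.002], [-0.002, -0.0, -1.0]]
wrist_force: [0.2, 0.7, -0.3]
grip_width: 0.0137
```

Run:
```python
from h import *
s=state();print(s["t"],s["tcp_pos"],s["tool_rot"])
plan([((.594,.07,.1),Rt(-.5,0),5),((.594,.07,.078),Rt(-.5,0),5)])
```

```text
21.05 [0.59271041 0.06546222 0.13683387] [[ 3.45436215e-02  9.99403087e-01 -4.56032444e-04]
 [ 9.99402015e-01 -3.45442773e-02 -1.51832315e-03]
 [-1.53317015e-03 -4.03311364e-04 -9.99998743e-01]]
offset [[0.09, 0.02, 0.74], [0.09, 0.02, 0.74], [0.09, 0.02, 0.74], [0.09, 0.02, 0.74], [0.09, 0.02, 0.74], [0.0, 0.0, 0.44], [0.0, 0.0, 0.44], [0.0, 0.0, 0.44], [0.0, 0.0, 0.44], [0.0, 0.0, 0.44]] 
twist [[-0.0, 0.0, -0.3], [-0.0, 0.0, -0.3], [-0.0, 0.0, -0.3], [-0.0, 0.0, -0.3], [-0.0, 0.0, -0.3], [0.0, 0.0, 0.0], [0.0, 0.0, 0.0], [0.0, 0.0, 0.0], [0.0, 0.0, 0.0], [0.0, 0.0, 0.0]]
```

Emit:
servo_tool(offset=[[0.1, 0, 0.75], [0.1, 0, 0.75], [0.1, 0, 0.75], [0.1, 0, 0.75], [0.1, 0, 0.75], [0, 0, 0.6], [0, 0, 0.5], [0, 0, 0.4], [0, 0, 0.2], [0, 0, 0]], twist=[[0, 0, -0.3], [0, 0, -0.3], [0, 0, -0.3], [0, 0, -0.3], [0, 0, -0.3], [0, 0, 0], [0, 0, 0], [0, 0, 0], [0, 0, 0], [0, 0, 0]])

```text
t: 21.88
tcp_pos: [0.5917, 0.0678, 0.0757]
tool_rot: [[0.01, 1.0, -0.004], [1.0, -0.01, -0.002], [-0.002, -0.004, -1.0]]
wrist_force: [-2.5, 0.5, 3.3]
grip_width: 0.0136
```

Emit:
servo_tool(offset=[[0, 0, 0], [0, 0, 0], [0, 0, 0], [0, 0, 0], [0, 0, 0], [0, 0, 0], [0, 0, 0], [0, 0, -0.3], [0, 0, -0.5], [0, 0, -1]], twist=[[0, 0, 0], [0, 0, 0], [0, 0, 0], [0, 0, 0], [0, 0, 0], [0, 0, 0], [0, 0, 0], [0, 0, 0], [0, 0, 0], [0, 0, 0]], claw=130)

```text
t: 22.72
tcp_pos: [0.591, 0.0679, 0.0932]
tool_rot: [[0.01, 1.0, -0.006], [1.0, -0.01, -0.002], [-0.002, -0.006, -1.0]]
wrist_force: [-0.4, 0.3, -0.2]
grip_width: 0.0421
```

Emit:
servo_tool(offset=[[0, 0, -1.5], [0, 0, -2], [0, 0, -2], [0, 0, -2], [-1, 0, -1], [-2, 0, 0], [-2, 0, 0], [-1, 0, 0], [0, 0, 0], [0, 0, 0]], twist=[[0, 0, 0], [0, 0, 0], [0, 0, 0], [0, 0, 0], [0, 0, 0], [0, 0, 0], [0, 0, 0], [0, 0, 0], [0, 0, 0], [0, 0, 0]])

```text
t: 23.55
tcp_pos: [0.5929, 0.0038, 0.1926]
tool_rot: [[0.009, 1.0, 0.005], [1.0, -0.009, -0.004], [-0.003, 0.005, -1.0]]
wrist_force: [-0.1, -0.3, -0.8]
grip_width: 0.0416
```

Run:
```python
from h import *
s=state();print(s["t"],s["tcp_pos"],s["grip_width"],s["wrist_force"])
p,d=grab_frame("wrist");C=cam("wrist",s);P=cloud(d,C);x,y,z=P[...,0],P[...,1],P[...,2]
h=cv2.cvtColor(p,cv2.COLOR_RGB2HSV)
w=(h[...,2]>110)&(x>.52)&(x<.68)&(y>-.03)&(y<.18)
m=w&(z>.06)&(z<.084);print(rect(P[m][:,:2]),P[m][:,1].min(),P[m][:,1].max())
m=w&(abs(x-.594)<.0145)&(z>.0765)&(z<.1)&(abs(y-.07)<.075);print("thermo",m.sum(),m.sum() and (rect(P[m][:,:2]),np.percentile(z[m],[50,98])))
cv2.imwrite("pics/w9.png",p[:,:,::-1])
```

```text
23.55 [0.59294812 0.00383619 0.19258811] 0.04161901746845987 [-0.06777738 -0.30191866 -0.80211057]
(array([594.8,  67.3]), array([162.9,  71.6]), np.float32(89.4)) -0.014352084877505805 0.14877184816050892
thermo 4573 ((array([591.2,  67.7]), array([122.2,  19.3]), np.float32(87.3)), array([0.08289648, 0.08485009]))
```

View pics/w9.png

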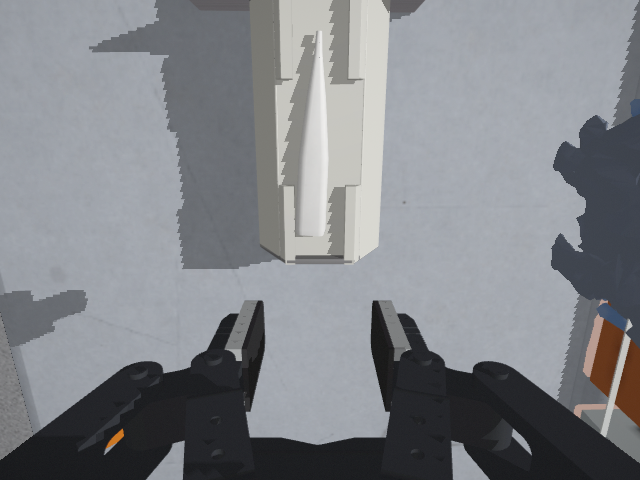

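```bash
python3 -c "
from bench import *
print(job_done())"
```

```text
the job is handed in; nothing more can be done
None
```

The job is handed in at about 23.7 s of the 72 s allowed. The hand-in reports no verdict, so what follows is from my own last checks.

**What I did:**
- I rolled the rest away from the robot twice with the fingertips. After each roll the pictures showed it lying on the next face, ending trough-up.
- I turned it square and slid it against the stop plate by pushing its −y end with both fingers, and it stopped there at about 12 N.
- I laid the thermometer in the trough, let go and backed the gripper clear.

**Last checks:**

| Check | Measured | Limit |
|---|---|---|
| Thermometer across the trough | about −3.6 mm from the rest's axis | ±14 mm |
| Thermometer along the trough | under 3 mm from the middle | ±30 mm |
| Thermometer angle to the trough | about 2° | 11° (0.2 rad) |
| Thermometer underside (from its top height) | on the trough floor, about 32 mm above the axis | 26–46 mm |
| Rest out of square with the plate | about 0.5° | 5.7° (0.1 rad) |
| Rest centred on the plate | about 9 mm off | 60 mm |
| Gap at the plate | about 0–1 mm, worked out from the rest's length | 8 mm |

- **Gap:** I did not measure the gap directly after placing. The rest's near end read the same (within 0.2 mm) before and after, so placing did not shift it. An overhead picture after the push showed the rest touching the plate.
- **Disagreements:** the top and wrist cameras differed by 2–3 mm on the rest and the thermometer. In use, the arm sometimes ended up to a few centimetres off a planned point, so I re-measured before gripping and before placing.
- **Bystanders:** I did not measure the marker, dish or timer again, but nothing I moved went near them.

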